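Sort the shut and the open pliers into their trays

TASK

Put the pliers whose jaws are shut into the narrow tray and the pliers whose jaws stand open into the wide tray. Lay each flat and lengthwise in the middle of its tray, and leave the jaws as they are: do not open the shut ones or close the open ones.

Things in the scene. Friction and masses are not known exactly. Their poses are not given: they have to be found in the camera images.
- pliers_1: Yellow-handled long nose pliers lying flat, 174 mm long, 12 mm thick; 0.14 kg. Origin: mid-length, on the underside. Body -y runs to the jaw tips (87 mm), +y to the handle ends, z up. Pivot at body (0, -25) mm. Balance point about (0, 11) mm, where both handles together are 30 mm wide shut, 47 mm open: grip across them there. Handle ends span 34 mm shut, 80 mm open.
- pliers_1_half (a joint): Hinge of pliers_1 in rad: -0.09 (its stop) is jaws fully shut, under 0 counts as shut, above 0.2 is jaws standing open. Stiff: it stays where it is set and withstands 40 N squeezed across the handles at the balance point. As it grows, the moving half turns counterclockwise seen from above about the pivot, so the pliers' middle line turns by half the value.
- pliers_2: A second pair of the same pliers: yellow-handled long nose pliers lying flat, 174 mm long, 12 mm thick; 0.14 kg. Origin: mid-length, on the underside. Body -y runs to the jaw tips (87 mm), +y to the handle ends, z up. Pivot at body (0, -25) mm. Balance point about (0, 11) mm, where both handles together are 30 mm wide shut, 47 mm open: grip across them there. Handle ends span 34 mm shut, 80 mm open.
- pliers_2_half (a joint): Hinge of pliers_2 in rad: -0.09 (its stop) is jaws fully shut, under 0 counts as shut, above 0.2 is jaws standing open. Stiff: it stays where it is set and withstands 40 N squeezed across the handles at the balance point. As it grows, the moving half turns counterclockwise seen from above about the pivot, so the pliers' middle line turns by half the value.
- narrow_tray: The narrower of two shallow bare-metal trays with dark liners, fixed to the worktop: 230 mm long (its x axis) by 100 mm wide (its y), inside 220 by 90 mm. Origin: middle of its underside; floor 2 mm above that, lip 6 mm high and 5 mm thick. For the shut pliers.
- wide_tray: The wider of two shallow bare-metal trays with dark liners, fixed to the worktop: 230 mm long (its x axis) by 165 mm wide (its y), inside 220 by 155 mm. Origin: middle of its underside; floor 2 mm above that, lip 6 mm high and 5 mm thick. For the open pliers.
Mind the look-alikes: they are no part of the job. What is shaped like the pliers_1 but white is not meant.

How it is judged:
By the outcome, as a careful person would: the job done as asked, in the order asked, and still so for the second after the job is handed in, with the robot touching nothing.
It also fails if it takes over 54 s, if anything falls off the work surface, if the arm or the gripper's body presses on something with over 40 N, if the wrist force passes 120 N, or if a joint passes its speed limit or range.

ROBOT

A 6-joint arm with a two-finger parallel gripper is mounted at the origin on a cart in front of the work surface, level with it; the furniture and walls round the work are solid. World frame = base frame: x ahead of the robot, y to its left, z up, the work surface at z = 0. Lengths are in m, angles in rad, forces in N, time in s.
With the tool pointing down it reaches from about 0.375 to 0.9 m from the base axis. Payload 3.1 kg.
Tool frame: the origin (TCP) lies midway between the tips of the shut fingers; the grasp point (between the pads) lies 19 mm behind it; z points along the fingers, y is the line along which they close (so a half turn about z gives the same grasp; the last joint's range is limited). The gripper opens to 87 mm and grips with 3 to 60 N. Pads are 19 mm wide; open, the fingers measure 117 mm over their backs; the gripper's body (75 mm by 190 mm) begins 51 mm behind the grasp point.
Start: joints at [-1.403, 0.527, 1.433, -0, 1.181, -0.178], TCP at [0.212, -0.588, 0.223] pointing down, gripper open.
Joint ranges: [-3.08, 3.08], [-0.75, 2.2], [0.22, 2.44], [-1.43, 4.57], [0, 2.65], [-2.85, 2.85]. Speed limits (rad/s): [2.79, 2.79, 3.14, 3.14, 3.14, 3.14].

INTERFACE

Orientations are given as a unit quaternion [x, y, z, w].
In Python, from rig import status, imaging, order gives the robot as it stands.
- The arm moves only by the tool arm_command, never from a script. Its argument "deltas" is one flat list of numbers, 5 for each row, row after row: the opening, from -1 (shut) to 1 (fully open), so that 0 is half open, then the shift along the tool's x, y, z in m, then the turn about the tool's z in rad. In form: [gripper, tx, ty, tz, roll, gripper, tx, ty, tz, roll, ...]. A call has 1 to 12 rows; each row shifts and turns the commanded pose from where the row before left it, along the tool's axes as they then stand; what a row does not reach is not made up. A row lasts 1/8 s, in which the tool goes at most 62.5 mm and 10.7 degrees, less where a joint would pass 70% of its speed; a pose out of reach is approached as far as the arm can. A call with a gripper value outside its range is refused whole. The fingers move at their own pace and stop on an object; "newtons" is the grip in N (left out, the last holds). Time passes only in rows, so rows that do not move let the fingers close. It gives the time, the measured TCP pose, the force, the opening and the grip force at its end, in the units of the state.
- status.get_obs(): the state, without advancing time (a new reading comes with each control period).
- imaging.camera(name): name is "scene" or "top"; returns (picture, depth): 480x640x3 uint8, red, green, blue; 480x640 float32, m along the optical axis (not along the pixel's ray), 0 where there is no reading.
- imaging.camera_params(name): a dict with "intrinsics" (3x3 intrinsics, pixels), "k1" (the pictures are not rectified: a ray, as slopes to the right and down, at radius r is drawn at 1 + k1 r^2 times it, then the intrinsics apply), "camera_from_world" (4x4, takes a point from world to camera coordinates). Camera axes: x right, y up, looking along -z (the intrinsics and any distortion apply to the point x, -y, -z); pixel columns grow to the right and rows downward; lengths in m; the calibration is good to about 2 mm. A picture is of the moment at which its call begins. camera_params takes no time and is no camera call.
- order.hand_in(): hands the job in; it is judged then, once.
The state is a dict: "time": time; "q": joint angles; "joint_velocities": joint speeds; "joint_torque": joint torques, N m; "position": TCP position; "tool_rot": TCP orientation; "ft_force": force on the tool from outside, world axes, zero at the start; "moment": the same for the moment, N m; "grip_width": finger opening in m; "grip_force": force on a finger pad.
Only numpy, scipy, OpenCV 4.12 (cv2) and the standard library are available. Lean on these libraries where they do the work, as an engineer would, in place of code of your own. Each camera call takes 0.05 s, during which the arm holds its last target. There are 200 camera calls.

## Working session

There is one attempt and no reset: what is moved stays moved. The work goes in short steps, Python scripts to look and compute and a tool call to move; the robot and the scene stay as the last step left them, time stands still between calls to the robot, and variables do not carry over. Pictures are saved under pics/ and viewed, at most 10 in all, crops included, and the job is handed in when it is done.

Besides the shell and the picture viewer there is one more tool, called after "Call:" as a command line: name --argument value ..., lists and objects as JSON in quotes. arm_command: Moves the arm, as the interface text tells. Its arguments: {"type":"object","properties":{"deltas":{"type":"array"},"newtons":{"type":"number"}},"required":["deltas"]}

```bash
mkdir -p pics; cat > h.py <<'E'
import numpy as np, cv2
from rig import status, imaging, order
def grab(n):
    p,d=imaging.camera(n); np.savez(f'{n}.npz',p=p,d=d); return p,d
def ray(n,uv,z):
    c=imaging.camera_params(n);K=np.array(c['intrinsics'],float);T=np.array(c['camera_from_world'],float)
    uv=np.atleast_2d(uv).astype(float)
    u=cv2.undistortPoints(uv[:,None],K,np.array([c['k1'],0,0,0.]))[:,0]
    # k1 r^2 forward model matches OpenCV
    d=np.c_[u[:,0],-u[:,1],-np.ones(len(u))]@T[:3,:3]
    o=-T[:3,:3].T@T[:3,3]
    return o+d*((z-o[2])/d[:,2])[:,None]
E
python3 - <<'E'
from h import *
for n in('top','scene'):
    p,d=grab(n); cv2.imwrite(f'pics/{n}0.png',p[...,::-1]); c=imaging.camera_params(n);print(n,c['k1'],np.round(c['intrinsics'],1).tolist(),np.round(c['camera_from_world'],3).tolist())
s=status.get_obs();print(s['position'],s['tool_rot'],s['grip_width'],s['time'])
E
```

```text
top -0.06954326511288253 [[517.1, 0.0, 309.3], [0.0, 517.1, 248.7], [0.0, 0.0, 1.0]] [[0.006, -0.999, -0.039, -0.124], [0.989, 0.0, 0.147, -0.518], [-0.147, -0.039, 0.988, -1.627], [0.0, 0.0, 0.0, 1.0]]
scene 0.02146062831610003 [[595.1, 0.0, 322.1], [0.0, 595.1, 248.5], [0.0, 0.0, 1.0]] [[0.991, -0.133, 0.01, -0.524], [0.094, 0.75, 0.654, 0.022], [-0.094, -0.647, 0.756, -1.851], [0.0, 0.0, 0.0, 1.0]]
[ 0.21176405 -0.58735008  0.22167727] [ 9.85091885e-01  1.72026275e-01  1.44845220e-05 -9.68409153e-04] 0.08696650354232618 0.1
```

View pics/top0.png

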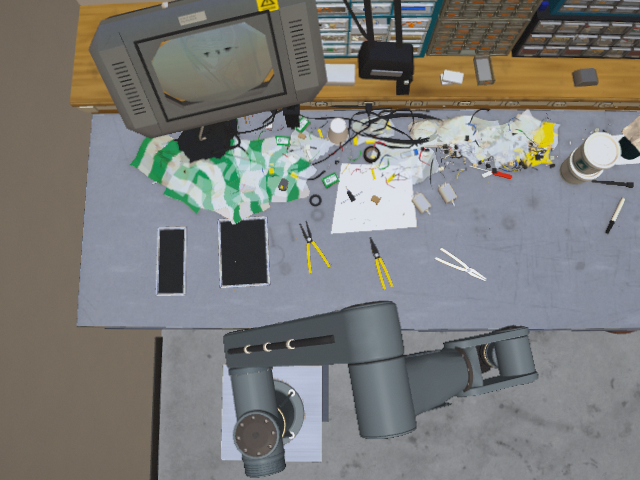

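View pics/scene0.png

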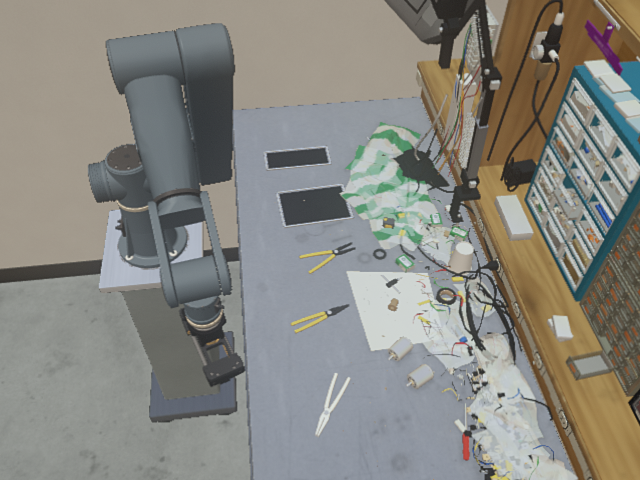

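Top view: there are three pliers shapes. Yellow open pliers are at about (314,248), yellow shut ones at (380,263), and a white look-alike at (461,264) that is not meant. The narrow tray is at (171,261) and the wide tray at (244,252). I'll confirm with a crop and measure.

```bash
python3 - <<'E'
from h import *
a=np.load('top.npz')['p']; b=np.load('scene.npz')['p']
c1=cv2.resize(a[210:300,285:400],None,fx=5,fy=5,interpolation=3); c2=cv2.resize(b[235:340,280:365],None,fx=4,fy=4,interpolation=3)
H=max(c1.shape[0],c2.shape[0]); im=np.zeros((H,c1.shape[1]+min(220,340) ,3),np.uint8)
c2=cv2.resize(b[235:340,280:365],None,fx=220/85,fy=220/85,interpolation=3)
im[:c1.shape[0],:c1.shape[1]]=c1; im[:c2.shape[0],c1.shape[1]:]=c2[:H]
cv2.imwrite('pics/crop0.png',im[...,::-1])
boxes={'top':{'open':(296,215,335,280),'shut':(362,230,400,295),'narrow':(150,220,192,302),'wide':(212,210,276,294)},
 'scene':{'open':(290,238,360,278),'shut':(285,298,355,337),'narrow':(258,140,336,174),'wide':(270,178,356,232)}}
for n,p in(('top',a),('scene',b)):
  hsv=cv2.cvtColor(p,cv2.COLOR_RGB2HSV)
  for k,(x0,y0,x1,y1) in boxes[n].items():
    s=hsv[y0:y1,x0:x1]
    if k in('open','shut'):
        yel=(s[...,0]>15)&(s[...,0]<35)&(s[...,1]>120)&(s[...,2]>90); dk=(s[...,2]<85)
        for nm,m in(('yel',yel),('dark',dk)):
            nl,l,st,ce=cv2.connectedComponentsWithStats(m.astype(np.uint8),connectivity=8)
            for i in range(1,nl):
                if st[i,4]<15: continue
                q=np.argwhere(l==i)[:,::-1]+[x0,y0]
                w=ray(n,q,0.008)[:,:2]; r=cv2.minAreaRect(w.astype(np.float32)*1000)
                print(n,k,nm,st[i,4],'cen',np.round(w.mean(0),4),'box',np.round(cv2.boxPoints(r)).tolist())
    else:
        m=(s[...,2]<60).astype(np.uint8)
        nl,l,st,ce=cv2.connectedComponentsWithStats(m); i=1+st[1:,4].argmax()
        q=np.argwhere(l==i)[:,::-1]+[x0,y0]; w=ray(n,q,0.002)[:,:2]
        r=cv2.minAreaRect(w.astype(np.float32)*1000);print(n,k,st[i,4],np.round(r[0],1),np.round(r[1],1),round(r[2],2),np.round(w.mean(0),4))
E
```

```text
top open yel 90 cen [ 0.5089 -0.1565] box [[464.0, -182.0], [469.0, -190.0], [551.0, -134.0], [545.0, -125.0]]
top open yel 89 cen [ 0.4934 -0.1188] box [[442.0, -117.0], [443.0, -128.0], [542.0, -120.0], [542.0, -110.0]]
top open dark 23 cen [ 0.5744 -0.103 ] box [[557.0, -108.0], [561.0, -114.0], [599.0, -93.0], [595.0, -87.0]]
top open dark 22 cen [ 0.5798 -0.1184] box [[561.0, -121.0], [563.0, -127.0], [602.0, -114.0], [600.0, -108.0]]
top shut yel 192 cen [ 0.447  -0.3578] box [[392.0, -359.0], [402.0, -391.0], [498.0, -360.0], [488.0, -329.0]]
top shut dark 58 cen [ 0.5283 -0.3297] box [[508.0, -326.0], [512.0, -343.0], [558.0, -332.0], [554.0, -316.0]]
top narrow 1456 [483.1 339.5] [208.4  79.3] 1.15 [0.4827 0.3393]
top wide 2700 [513.3  98.5] [209.2 144.6] 3.56 [0.5117 0.0979]
scene open yel 75 cen [ 0.4944 -0.1192] box [[444.0, -119.0], [445.0, -129.0], [542.0, -120.0], [541.0, -110.0]]
scene open yel 68 cen [ 0.5089 -0.1585] box [[464.0, -186.0], [469.0, -193.0], [551.0, -134.0], [545.0, -127.0]]
scene open dark 26 cen [ 0.5813 -0.1008] box [[560.0, -107.0], [563.0, -113.0], [606.0, -92.0], [603.0, -86.0]]
scene open dark 41 cen [ 0.578  -0.1201] box [[545.0, -119.0], [547.0, -131.0], [615.0, -122.0], [613.0, -109.0]]
scene shut yel 165 cen [ 0.4461 -0.3591] box [[392.0, -361.0], [403.0, -392.0], [497.0, -358.0], [486.0, -327.0]]
scene shut dark 63 cen [ 0.5262 -0.3324] box [[493.0, -337.0], [502.0, -353.0], [559.0, -322.0], [549.0, -306.0]]
scene narrow 1 [383.9 370.7] [0. 0.] 0.0 [0.3839 0.3707]Traceback (most recent call last):
  File "<stdin>", line 25, in <module>
ValueError: attempt to get argmax of an empty sequence
```

View pics/crop0.png

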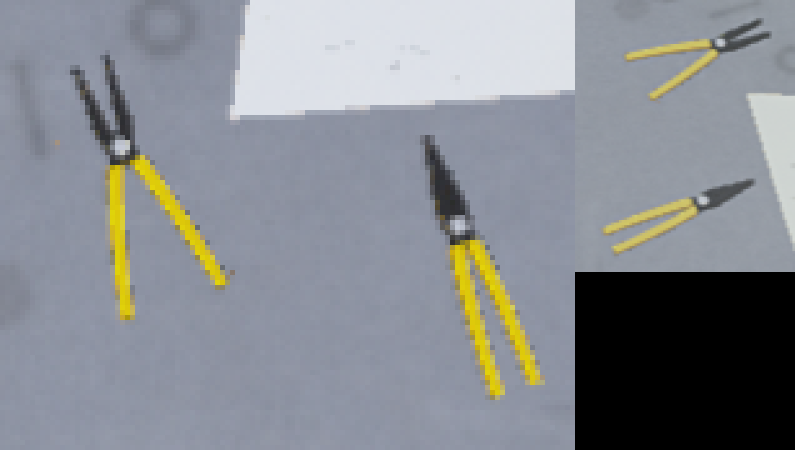

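The crop confirms it: the left pair (pivot near top px (309,239)) has its jaws spread, and the right pair (pivot near (377,255)) is shut. Both have yellow handles.

```bash
python3 - <<'E'
from h import *
print(ray('top',[[309.2,239.4],[376.8,255.2]],.012)[:,:2].round(4), ray('scene',[[336,251.6],[329.5,312.3]],.012)[:,:2].round(4))
def mv(a,deg,b):
    t=np.radians(deg);d=np.subtract(b,a);return np.round([d@[np.cos(t),np.sin(t)],d@[np.sin(t),-np.cos(t)]],4)
p=status.get_obs()['position'][:2]
print(mv(p,19.8,(.4695,-.3513)))
E
```

```text
[[ 0.5531 -0.1207]
 [ 0.5011 -0.3405]] [[ 0.5553 -0.1218]
 [ 0.504  -0.3411]]
[ 0.3225 -0.1348]
```

Call:
arm_command --deltas '[1,0.0322,-0.0134,0,0,1,0.0322,-0.0134,0,0,1,0.0322,-0.0134,0,0,1,0.0322,-0.0134,0,0,1,0.0322,-0.0134,0,0,1,0.0322,-0.0134,0,0,1,0.0322,-0.0134,0,0,1,0.0322,-0.0134,0,0,1,0.0322,-0.0134,0,0,1,0.0322,-0.0134,0,0,0.6,0,0,0.05,0.02,0.6,0,0,0.05,0]' --newtons 15

```text
time: 1.6
position: [0.4702, -0.3525, 0.1219]
tool_rot: [0.987, 0.163, 0.001, 0.001]
ft_force: [0.2, -0.5, -0.2]
grip_width: 0.0746
grip_force: 0.0
```

Call:
arm_command --deltas '[0.6,0,0,0.04,0,0.6,0,0,0.04,0,0.6,0,0,0.025,0,0.6,0,0,0.012,0,0.6,0,0,0,0,-0.6,0,0,0,0,-0.6,0,0,0,0,-0.6,0,0,0,0,-0.6,0,0,0,0]' --newtons 15

```text
time: 2.72
position: [0.4695, -0.3529, 0.006]
tool_rot: [0.987, 0.162, 0.0, 0.0]
ft_force: [-0.9, 0.4, 0.9]
grip_width: 0.0373
grip_force: 0.4
```

Call:
arm_command --deltas '[-0.7,0,0,0.002,0,-0.7,0,0,0,0,-0.7,0,0,0,0,-0.7,0,0,0,0]' --newtons 15

```text
time: 3.22
position: [0.4692, -0.3524, 0.0041]
tool_rot: [0.987, 0.162, -0.0, -0.0]
ft_force: [-1.0, 2.1, 4.9]
grip_width: 0.0281
grip_force: 14.9
```

Call:
arm_command --deltas '[-0.7,0,0,-0.02,0,-0.7,0,0,-0.03,0,-0.7,0,0,-0.03,0,-0.7,0.0112,-0.0327,0,0,-0.7,0.0112,-0.0327,0,0,-0.7,0.0112,-0.0327,0,0,-0.7,0.0112,-0.0327,0,0,-0.7,0.0112,-0.0327,0,0,-0.7,0.0112,-0.0327,0,0,-0.7,0.0112,-0.0327,0,0,-0.7,0.0112,-0.0327,0,0,-0.7,0.0112,-0.0327,0,0]'

```text
time: 4.72
position: [0.4706, -0.0407, 0.0833]
tool_rot: [0.987, 0.162, 0.0, 0.0]
ft_force: [0.2, -0.8, -1.1]
grip_width: 0.0284
grip_force: 14.9
```

Call:
arm_command --deltas '[-0.7,0.0112,-0.0327,0,0,-0.7,0.0112,-0.0327,0,0,-0.7,0.0112,-0.0327,0,0,-0.7,0.0112,-0.0327,0,0,-0.7,0.0112,-0.0327,0,0,-0.7,0.0112,-0.0327,0,0,-0.7,0.0112,-0.0327,0,0,-0.7,0.0112,-0.0327,0,0,-0.7,0.0112,-0.0327,0,0,-0.7,0.0112,-0.0327,0,0.15,-0.7,0,0,0,0.156,-0.7,0,0,0,0]'

```text
time: 6.22
position: [0.4716, 0.3042, 0.0831]
tool_rot: [1.0, 0.011, -0.0, 0.0]
ft_force: [-0.1, -0.5, -1.9]
grip_width: 0.0283
grip_force: 14.9
```

```bash
python3 - <<'E'
from h import *
p,d=grab('top');q,_=grab('scene')
c1=cv2.resize(p[200:310,140:290],None,fx=3,fy=3,interpolation=3);c2=cv2.resize(q[110:240,240:365],None,fx=2.6,fy=2.6,interpolation=3)
im=np.zeros((340,790,3),np.uint8);im[:330,:450]=c1;im[:338,450:775]=c2[:338,:325];cv2.imwrite('pics/a1.png',im[...,::-1])
s=status.get_obs();print(s['position'],s['tool_rot'],s['grip_width'])
E
```

```text
[0.47182712 0.30358434 0.08321411] [ 9.99939793e-01  1.09636008e-02 -4.16146472e-04  1.91438031e-04] 0.028310776629706363
```

View pics/a1.png

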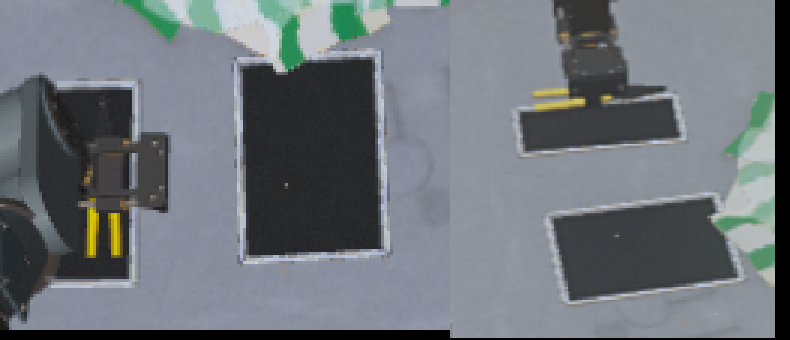

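The shut pliers hang straight in the gripper, about 35 mm short of the tray's middle line. The view is partly hidden by the arm. Next I correct that and lower.

Call:
arm_command --deltas '[-0.7,0,-0.018,0,0,-0.7,0,-0.0175,0,0,-0.7,0,0,0.03,0,-0.7,0,0,0.03,0,-0.7,0,0,0.01,0,-0.7,0,0,0.006,0,-0.7,0,0,0,0,-0.7,0,0,0,0]'

```text
time: 7.32
position: [0.4721, 0.3398, 0.0085]
tool_rot: [1.0, 0.01, 0.001, -0.0]
ft_force: [0.1, -0.3, -1.6]
grip_width: 0.0283
grip_force: 14.9
```

Lower 2 mm, open to about 43 mm, lift, and then go toward the open pliers.

Call:
arm_command --deltas '[-0.7,0,0,0.002,0,-0.7,0,0,0,0,0,0,0,0,0,0,0,0,0,0,0,0,0,0,0,0,0,0,-0.02,0,0,0,0,-0.04,0,0.9,0,0,-0.04,0,0.9,0,0,-0.02,0]'

```text
time: 8.45
position: [0.4723, 0.3399, 0.1278]
tool_rot: [1.0, 0.01, 0.002, -0.001]
ft_force: [0.2, 0.1, -0.1]
grip_width: 0.0564
grip_force: 0.0
```

Call:
arm_command --deltas '[0.9,0.0026,0.0316,0,0,0.9,0.0026,0.0316,0,0,0.9,0.0026,0.0316,0,0,0.9,0.0026,0.0316,0,0,0.9,0.0026,0.0316,0,0,0.9,0.0026,0.0316,0,0,0.9,0.0026,0.0316,0,0,0.9,0.0026,0.0316,0,0,0.9,0.0026,0.0316,0,0,0.9,0.0026,0.0316,0,0,0.9,0.0026,0.0316,0,0,0.9,0.0026,0.0316,0,0]'

```text
time: 9.95
position: [0.51, -0.0401, 0.1255]
tool_rot: [1.0, 0.01, -0.0, -0.0]
ft_force: [-0.9, -0.9, -0.4]
grip_width: 0.0827
grip_force: 0.0
```

Call:
arm_command --deltas '[0.9,0.0026,0.0316,0,0,0.9,0.0026,0.0316,0,0,0.9,0.0026,0.0316,0,0,0.9,0,0,0,-0.16,0.9,0,0,0,-0.164,0.9,0,0,0,0]'

```text
time: 10.7
position: [0.5196, -0.1337, 0.1254]
tool_rot: [0.985, 0.17, -0.0, -0.0]
ft_force: [1.2, 0.1, -0.6]
grip_width: 0.0826
grip_force: 0.0
```

```bash
python3 - <<'E'
from h import *
p,d=grab('top')
c1=cv2.resize(p[200:310,140:340],None,fx=4,fy=4,interpolation=3);cv2.imwrite('pics/a2.png',c1[...,::-1])
n='top';x0,y0,x1,y1=150,220,192,302
s=cv2.cvtColor(p,cv2.COLOR_RGB2HSV)[y0:y1,x0:x1]
q=np.argwhere((s[...,0]>15)&(s[...,0]<35)&(s[...,1]>120)&(s[...,2]>90))[:,::-1]+[x0,y0]
r=cv2.minAreaRect((ray(n,q,.01)[:,:2]*1000).astype(np.float32));print(np.round(cv2.boxPoints(r)).tolist())
t=status.get_obs();print(t['position'],t['tool_rot'])
E
```

```text
Traceback (most recent call last):
  File "h.py", line 8, in ray
    u=cv2.undistortPoints(uv[:,None],K,np.array([c['k1'],0,0,0.]))[:,0]
      ~~~~~~~~~~~~~~~~~~~^^^^^^^^^^^^^^^^^^^^^^^^^^^^^^^^^^^^^^^^^
cv2.error: OpenCV(4.12.0) /io/opencv/modules/calib3d/src/undistort.dispatch.cpp:347: error: (-215:Assertion failed) CV_IS_MAT(_src) && CV_IS_MAT(_dst) && (_src->rows == 1 || _src->cols == 1) && (_dst->rows == 1 || _dst->cols == 1) && _src->cols + _src->rows - 1 == _dst->rows + _dst->cols - 1 && (CV_MAT_TYPE(_src->type) == CV_32FC2 || CV_MAT_TYPE(_src->type) == CV_64FC2) && (CV_MAT_TYPE(_dst->type) == CV_32FC2 || CV_MAT_TYPE(_dst->type) == CV_64FC2) in function 'cvUndistortPointsInternal'
```

View pics/a2.png

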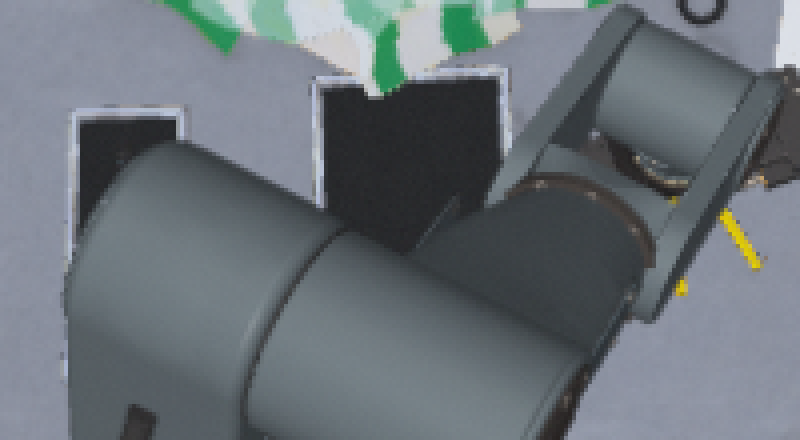

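The arm hides the narrow tray in this view, but the open pliers at about (310,250) have not moved. I'll check the tray later and descend now.

Call:
arm_command --deltas '[0.8,0,0,0.04,0,0.8,0,0,0.04,0,0.8,0,0,0.028,0,0.8,0,0,0.013,0,0.8,0,0,0,0,-0.3,0,0,0,0,-0.3,0,0,0,0,-0.3,0,0,0,0,-0.3,0,0,0,0,-0.3,0,0,0,0,-0.3,0,0,0,0]' --newtons 12

```text
time: 12.12
position: [0.5197, -0.1335, 0.005]
tool_rot: [0.985, 0.171, -0.0, -0.0]
ft_force: [-0.8, 0.7, 4.5]
grip_width: 0.0472
grip_force: 11.5
```

Call:
arm_command --deltas '[-0.3,0,0,-0.02,0,-0.3,0,0,-0.04,0,-0.3,0.0075,-0.028,0,0,-0.3,0.0075,-0.028,0,0,-0.3,0.0075,-0.028,0,0,-0.3,0.0075,-0.028,0,0,-0.3,0.0075,-0.028,0,0,-0.3,0.0075,-0.028,0,0,-0.3,0.0075,-0.028,0,0,-0.3,0.0075,-0.028,0,0,-0.3,0,0,0,0.14,-0.3,0,0,0,0.142]'

```text
time: 13.62
position: [0.5008, 0.098, 0.0642]
tool_rot: [1.0, 0.029, 0.0, 0.0]
ft_force: [0.6, 0.0, -2.0]
grip_width: 0.047
grip_force: 11.6
```

Call:
arm_command --deltas '[-0.3,0,0,0.02,0,-0.3,0,0,0.02,0,-0.3,0,0,0,0,-0.3,0,0,0,0]'

```text
time: 14.12
position: [0.5011, 0.0974, 0.0247]
tool_rot: [1.0, 0.031, 0.0, 0.0]
ft_force: [-0.1, 0.2, -1.2]
grip_width: 0.0472
grip_force: 11.6
```

```bash
python3 - <<'E'
from h import *
p,d=grab('top');q,_=grab('scene')
c1=cv2.resize(p[200:310,140:290],None,fx=3,fy=3,interpolation=3);c2=cv2.resize(q[110:240,240:365],None,fx=2.6,fy=2.6,interpolation=3)
im=np.zeros((340,790,3),np.uint8);im[:330,:450]=c1;im[:338,450:775]=c2[:338,:325];cv2.imwrite('pics/a3.png',im[...,::-1])
E
```

```text
(no output)
```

View pics/a3.png

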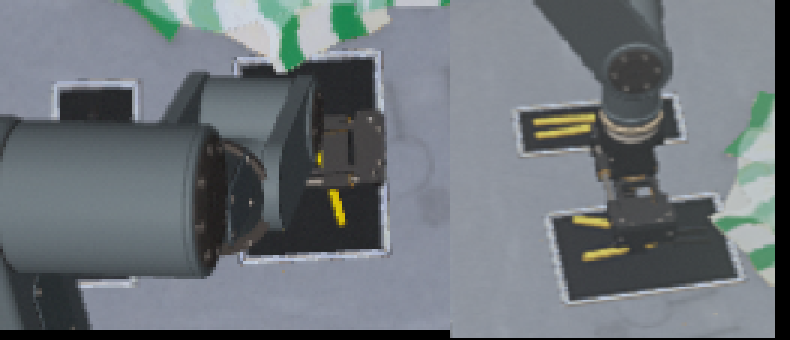

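In the scene crop the shut pliers lie straight in the narrow tray (handles at about (560,127)). The open pliers are held over the middle of the wide tray. Lower and release.

Call:
arm_command --deltas '[-0.3,0,0,0.012,0,-0.3,0,0,0.006,0,-0.3,0,0,0,0,-0.3,0,0,0,0,0.5,0,0,0,0,0.5,0,0,0,0,0.5,0,0,0,0,0.5,0,0,-0.02,0,0.5,0,0,-0.05,0,0.5,0,0,-0.06,0,0.5,0,0,-0.02,0]'

```text
time: 15.6
position: [0.5026, 0.0975, 0.1601]
tool_rot: [1.0, 0.031, 0.003, 0.0]
ft_force: [-0.5, 0.3, -0.8]
grip_width: 0.0652
grip_force: 0.0
```

Call:
arm_command --deltas '[0.5,0,0.04,0,0,0.5,0,0.04,0,0,0.5,0,0.04,0,0,0.5,0,0.04,0,0,0.5,0,0.04,0,0,0.5,0,0.04,0,0,0.5,0,0.04,0,0,0.5,0,0.04,0,0,0.5,0,0.04,0,0,0.5,0,0.04,0,0,0.5,0,0.04,0,0,0.5,0,0.04,0,0]'

```text
time: 17.1
position: [0.5301, -0.3827, 0.1564]
tool_rot: [1.0, 0.031, -0.0, -0.0]
ft_force: [-0.1, -0.2, 0.3]
grip_width: 0.065
grip_force: 0.0
```

Call:
arm_command --deltas '[0.5,-0.02,0.03,0,0,0.5,-0.02,0.03,0,0,0.5,-0.02,0.03,0,0,0.5,-0.02,0.03,0,0,0.5,-0.02,0.03,0,0,0.5,0,0,0,0]'

```text
time: 17.85
position: [0.438, -0.54, 0.1563]
tool_rot: [1.0, 0.029, -0.0, 0.0]
ft_force: [0.4, 0.2, -0.0]
grip_width: 0.0652
grip_force: 0.0
```

```bash
python3 - <<'E'
from h import *
p,d=grab('top')
cv2.imwrite('pics/a4.png',cv2.resize(p[205:305,145:290],None,fx=5.5,fy=5.5,interpolation=3)[...,::-1])
hsv=cv2.cvtColor(p,cv2.COLOR_RGB2HSV)
for x0,y0,x1,y1 in((150,220,192,302),(212,210,276,294)):
    s=hsv[y0:y1,x0:x1];m=(s[...,0]>15)&(s[...,0]<35)&(s[...,1]>120)&(s[...,2]>90)
    nl,l,st,ce=cv2.connectedComponentsWithStats(m.astype(np.uint8),connectivity=8)
    for i in range(1,nl):
        if st[i,4]<20: continue
        w=ray('top',np.argwhere(l==i)[:,::-1]+[x0,y0],.01)[:,:2]
        print(st[i,4],np.round(cv2.boxPoints(cv2.minAreaRect((w*1000).astype(np.float32)))).tolist())
E
```

```text
239 [[395.0, 353.0], [397.0, 316.0], [499.0, 320.0], [497.0, 357.0]]
103 [[428.0, 118.0], [528.0, 101.0], [530.0, 112.0], [430.0, 129.0]]
108 [[432.0, 60.0], [436.0, 49.0], [532.0, 85.0], [527.0, 96.0]]
```

View pics/a4.png

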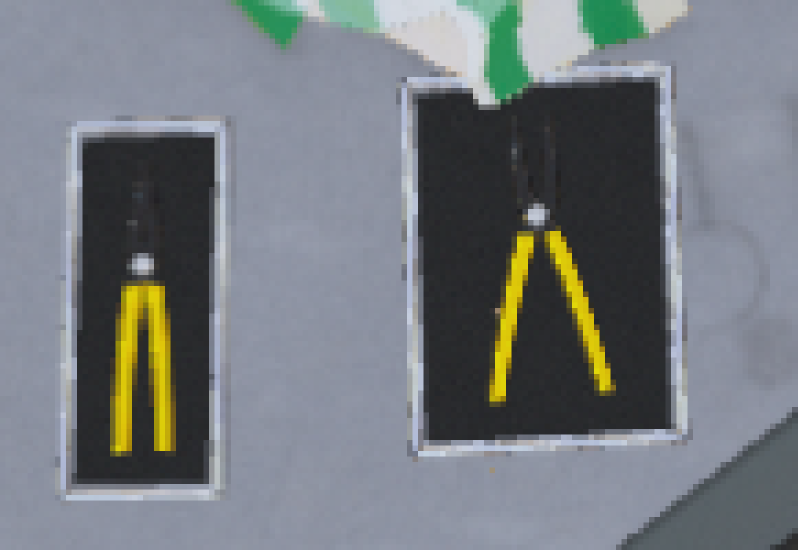

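Both pliers lie flat, straight and centred. The shut pair is in the narrow tray (crop about (143,300)) and the open pair in the wide tray (about (545,270)), with the jaws still spread. The angle error is about 2° or less, and the position error a few mm at most.

```bash
python3 -c "
from rig import order
print(order.hand_in())"
```

```text
the job is handed in; nothing more can be done
None
```

I handed the job in at about 18 s of the 54 s: the shut pliers lie in the middle of the narrow tray and the open pliers in the middle of the wide tray, flat and lengthwise, with both pairs of jaws left as they were.

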